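# Set and clamp the length leg in the cutting tray

## Robot

A 6-joint arm with a two-finger parallel gripper is mounted at the origin on the work surface. World frame = base frame: x ahead of the robot, y to its left, z up, the work surface at z = 0. Lengths are in m, angles in rad, forces in N, time in s.
With the tool pointing down it reaches from about 0.375 to 0.975 m from the base axis. Payload 3.8 kg.
Tool frame: the origin (TCP) lies at the very end of the fingers, on their centre line; the grasp point (between the pads) lies 19 mm behind it (bot.pinch_z is the distance from the TCP to the grasp point, in m); x points along the fingers, y is the direction in which the jaws open and shut, and the axes are right-handed (so a half turn about x gives the same grasp; the last joint's range is limited). The gripper opens to 85 mm and grips with 20 to 120 N. Pads are 22 mm wide; open, the fingers measure 114 mm over their backs; the gripper's body (76 mm by 85 mm) begins 54 mm behind the grasp point. The pads swing forward as they close: fully open they stand 13 mm farther back than shut.
Start: joints at [-1.331, 0.264, 1.604, -0, 1.274, -0.037], TCP at [0.184, -0.649, 0.231] pointing down, gripper open.
Joint ranges: [-2.63, 2.63], [-0.94, 2.18], [0.31, 2.57], [-1.31, 4.45], [0, 2.66], [-2.55, 2.55]. Speed limits (rad/s): [2.57, 2.57, 3.14, 3.14, 3.14, 3.14].

## Interface

Orientations are given as a rotation vector (axis times angle).
In Python, from workcell import monitor, imaging, finish_job, bot gives the robot as it stands.
- The arm moves only by the tool jog_arm, never from a script. Its argument "rows" is a list of rows, each a list of 7 numbers: the shift along the tool's x, y, z in m, then the turn, a rotation vector about the tool's x, y, z in rad, then the opening in per cent of the stroke, from 0 (shut) to 100 (fully open). A call has 1 to 20 rows; each row is the pose to reach, as a shift and turn from the pose measured when the call began, along the tool's axes at that moment; what a row does not reach only later rows make up. A row lasts 1/10 s, in which the tool goes at most 50 mm and 8.59 degrees, less where a joint would pass 70% of its speed; a pose out of reach is approached as far as the arm can. A call with a gripper value outside its range is refused whole. The fingers move at their own pace and stop on an object; "force" is the grip in N (left out, the last holds). Time passes only in rows, so rows that repeat a pose let the fingers close. It gives the time, the measured TCP pose, the force and the opening at its end, in the units of the state.
- monitor.read_state(): the state, without advancing time (a new reading comes with each control period).
- imaging.read_camera(name): name is "side" or "top" or "wrist"; returns the picture (420x560x3 uint8, blue, green, red); there is no depth.
- imaging.camera_params(name): a dict with "fx", "fy", "cx", "cy" (pixels), "T" (4x4, takes a point from camera to world coordinates); the wrist camera has in their place "T_tool_cam" (4x4, takes a point from camera to tool coordinates, whose origin is the TCP and whose axes are the tool frame's). Camera axes: x right, y down, z forward; pixel columns grow to the right and rows downward; lengths in m; the calibration is good to about 2 mm. The wrist camera is an equidistant fisheye: a pixel r from the principal point sees the ray r / f radians off the axis. A picture is of the moment at which its call begins: read the wrist's pose just before it. camera_params takes no time and is no camera call.
- finish_job(): hands the job in, once; it reports no verdict.
The state is a dict: "time": time; "q": joint angles; "joint_vel": joint speeds; "joint_torque": joint torques, N m; "tool_pos": TCP position; "tcp_rot": TCP orientation; "wrist_force": force on the tool from outside, world axes, zero at the start; "torque": the same for the moment, N m; "width": opening from 0.0 (shut) to 1.0 (fully open).
Only numpy, scipy, OpenCV 4.12 (cv2) and the standard library are available. Lean on these libraries where they do the work, as an engineer would, in place of code of your own. Each camera call takes 0.05 s, during which the arm holds its last target. There are 200 camera calls.

## Task

Pull the tray of the flat cabinet out to its stop. Slide the metal leg in the tray out, its cam lever still open, until its pointer is in line with the length mark on the paper scale, then squeeze the cam lever fully closed with the leg held at the mark: do not close the lever anywhere else. Finish while still gripping the leg with the lever squeezed shut (the lever springs open if let go), and leave the jar, the phone and the clear tub where they are.

Things in the scene. Friction and masses are not known exactly. Their poses are not given: they have to be found in the camera images.
- cabinet: Flat light-wood cabinet 300 deep (x) x 440 wide (y) x 100 mm high, fixed, turned by up to 0.25 rad. Origin: middle of its front face's lower edge, on the table. Its -x side is the front, towards the robot; it holds one tray with a darker wooden front panel. The tray, leg, heel, lever and mark all keep the cabinet's orientation.
- tray (a joint): How far the tray is pulled out along the cabinet's -x: 0 shut, 0.175 m at its stop. About 3 N friction, stays where left. Heights above the table: front panel top 80 mm (panel 434 wide, 15 thick), tray floor top 22, side walls 52.
- tray_handle (a point): Middle of the tray's steel bar handle: a horizontal round bar 10 mm thick and 140 mm long along the cabinet's y, 45 mm in front of the panel (clear gap 40 mm), 62 mm above the table. Can be pinched or hooked from above.
- leg (a joint): How far the flat aluminium leg is slid out of its dark outer tube along the cabinet's +y: 0 to 0.115 m. About 2 N friction, stays where left. It lies across the tray, its axis 130 mm behind the handle bar; bar 18 mm wide, top 36 mm above the table. The tube (top 38 mm above the table) ends 35 mm on the -y side of the heel's centre when the leg is at 0. Fingers reach it only with the tray out.
- heel: Upright aluminium plate fixed on the leg, 30 (x) x 10 (y) x 38 mm high; origin: centre of its underside, on the leg's top, 36 mm above the table. Push its -y face to slide the leg out. This plate is where the fingers hold the leg; the lever stands on its +y side.
- lever_pad (a point): Middle of the outer (+y) face of the black cam lever, 58 mm above the table. The lever is an upright paddle 30 (x) x 10 (y) mm, top 74 mm above the table, riding on the leg. Heel and lever measure 48 mm over their outer faces along y with the lever open, 34 mm closed; fingers closing along the cabinet's y straddle both, above the leg's bar.
- lever (a joint): How far the lever is slid from open (0) towards the heel (cabinet's -y) to fully closed (0.014 m). A spring pushes it open, 5 N at first, 8 N when closed, so gentle pushes on it slide the leg instead. Fingers that close equally shift the leg towards +y by up to half their closing unless the hand moves as much to -y; once gripped, the leg can be shifted either way.
- leg_pointer (a point): Tip of the leg's pointer, a low dark steel finger 5 mm wide from the bar towards the cabinet's -x (the front panel), at the heel's centre in y, 39 mm in front of the leg's axis.
- mark (a point): Tip of the length mark: a low dark steel rider, a plate 26 mm wide along y with a 7 mm wide nose towards the leg, on the paper scale between leg and front panel. Fixed on the tray during a run, 25 to 100 mm farther along the cabinet's +y than the pointer starts. The leg is at the mark when leg_pointer and mark have the same y in the cabinet's frame.
- jar: Bystander: closed glass jar, 68 mm across, 90 mm high, on top of the cabinet. Origin: centre of its underside.
- phone: Bystander: black phone 150 x 72 x 9 mm lying on the table left (+y) of the cabinet. Origin: centre of its underside.
- tub: Bystander: clear plastic tub 160 x 110 x 60 mm on the table right (-y) of the cabinet. Origin: centre of its underside.

How it is judged:
On the way, in this order (a step that is already met when the one before it is completed fails the run):
1. the tray is out at its stop (value of joint tray above 0.168 m), for 0.2 s.
2. the leg's pointer is within 6 mm of the length mark with the lever still open and the tray out (y of leg_pointer in the frame of mark between -0.006 and 0.006 m and value of joint lever below 0.005 m and value of joint tray above 0.165 m), for 0.2 s.
At the end, for the whole second after the job is handed in: The tray is still out (within 10 mm of its stop), the leg's pointer is within 5 mm of the length mark along the leg, the lever is closed to within 2 mm, and the fingers still press on the leg's heel plate with more than 2 N (value of joint tray above 0.165 m and y of leg_pointer in the frame of mark between -0.005 and 0.005 m and value of joint lever above 0.012 m and contact force between the fingers and heel above 2 N); the arm keeps its last pose, push and grip.
It fails at once if the lever is closed (past 11 mm) with the pointer more than 12 mm away from the mark (value of joint lever above 0.011 m and (y of leg_pointer in the frame of mark above 0.012 m or y of leg_pointer in the frame of mark below -0.012 m)).
It fails at once if the jar, phone or tub is moved by more than 30 mm (distance of any of jar, phone, tub from where it was at the start of the episode above 0.03 m).
It also fails if it takes over 48 s, if anything falls off the work surface, if the arm or the gripper's body presses on something with over 40 N, if the wrist force passes 120 N, or if a joint passes its speed limit or range.

## Working session

There is one attempt and no reset: what is moved stays moved. The work goes in short steps, Python scripts to look and compute and a tool call to move; the robot and the scene stay as the last step left them, time stands still between calls to the robot, and variables do not carry over. Pictures are saved under pics/ and viewed, about 8 in all and at most 12, crops included, and the job is handed in when it is done.

Besides the shell and the picture viewer there is one more tool, called after "Call:" as a command line: name --pt "numbers of a row" for each row, then --argument value for the rest. jog_arm: Moves the arm, as the interface text tells. Its arguments: {"type":"object","properties":{"rows":{"type":"array","items":{"type":"array","items":{"type":"number"}}},"force":{"type":"number"}},"required":["rows"]}

```bash
mkdir -p pics; ls; python3 - <<'E'
from workcell import monitor, imaging, bot
import cv2, numpy as np
s=monitor.read_state(); print({k:np.round(v,3) for k,v in s.items()})
for n in("top","side"):
    im=imaging.read_camera(n); cv2.imwrite(f"pics/{n}0.png",im)
    p=imaging.camera_params(n); print(n,p)
print(imaging.camera_params("wrist"))
E
```

```text
pics
{'time': np.float64(0.0), 'q': array([-1.331,  0.265,  1.605,  0.   ,  1.274, -0.037]), 'joint_vel': array([-0.001,  0.001,  0.003,  0.   ,  0.001, -0.001]), 'joint_torque': array([-3.0000e-03, -5.1512e+01, -3.6732e+01, -0.0000e+00,  1.3000e-02,
       -0.0000e+00]), 'tool_pos': array([ 0.184, -0.649,  0.23 ]), 'tcp_rot': array([ 2.074,  0.291, -2.074]), 'wrist_force': array([-0.522,  0.263, -0.59 ]), 'torque': array([ 0.041, -0.01 , -0.004]), 'width': np.float64(1.001)}
top {'fx': 464.92294767662304, 'fy': 464.92294767662304, 'cx': 271.63555809466095, 'cy': 218.3737621716605, 'T': array([[-8.18785357e-03, -9.90047873e-01,  1.40492590e-01,
         4.82137826e-01],
       [-9.99965858e-01,  7.95000123e-03, -2.25415597e-03,
         1.69321209e-02],
       [ 1.11480606e-03, -1.40506250e-01, -9.90079164e-01,
         1.18428376e+00],
       [ 0.00000000e+00,  0.00000000e+00,  0.00000000e+00,
         1.00000000e+00]])}
side {'fx': 459.355052194918, 'fy': 459.355052194918, 'cx': 282.358778085237, 'cy': 210.92126332283195, 'T': array([[-0.80122495, -0.32456578,  0.50268841, -0.01100208],
       [-0.59816089,  0.45630274, -0.65878021,  0.85690078],
       [-0.01556059, -0.82851969, -0.55974369,  0.7928842 ],
       [ 0.        ,  0.        ,  0.        ,  1.        ]])}
{'fx': 325.19226210127806, 'fy': 325.19226210127806, 'cx': 279.2621357962525, 'cy': 212.60519181361548, 'T_tool_cam': array([[ 5.20089170e-04, -3.14876010e-01,  9.49132671e-01,
        -1.42457325e-01],
       [ 9.99999852e-01,  9.83183654e-06, -5.44700755e-04,
         1.04021609e-04],
       [ 1.62181483e-04,  9.49132814e-01,  3.14875968e-01,
        -8.13179473e-02],
       [ 0.00000000e+00,  0.00000000e+00,  0.00000000e+00,
         1.00000000e+00]])}
```

View pics/top0.png

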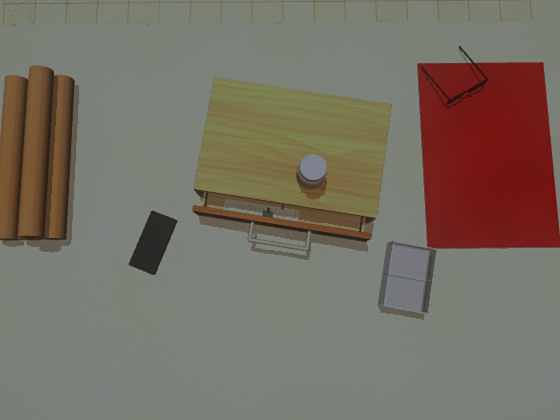

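View pics/side0.png

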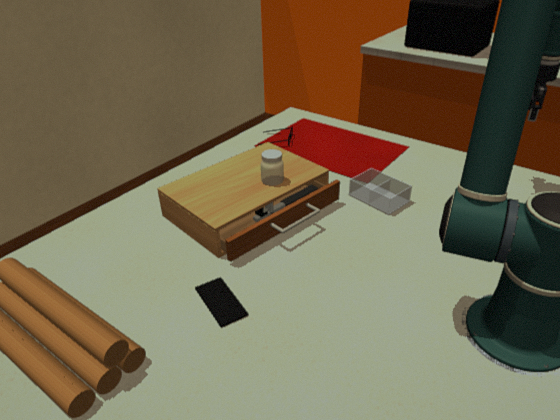

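The top view shows the tray ajar. The handle bar runs from about (249,241) to (309,249), and the cabinet's top corners are (214,79), (391,103), (377,217) and (196,190). The dark mark rider is at (267,213) and the jar at (313,170).

```bash
cat > h.py <<'E'
from workcell import monitor, imaging, bot
import cv2, numpy as np
from scipy.spatial.transform import Rotation as R
def ray2pt(p,T,u,v,z,fish=False):
    d=np.array([(u-p['cx'])/p['fx'],(v-p['cy'])/p['fy']])
    if fish:
        th=np.hypot(*d); c=np.r_[d/max(th,1e-9)*np.sin(th),np.cos(th)]
    else: c=np.r_[d,1]
    w=T[:3,:3]@c; o=T[:3,3]; return o+w*(z-o[2])/w[2]
def at(n,u,v,z,s=None):
    p=imaging.camera_params(n)
    if n=='wrist':
        return ray2pt(p,toolT(s)@p['T_tool_cam'],u,v,z,True)
    return ray2pt(p,p['T'],u,v,z)
def toolT(s):
    T=np.eye(4);T[:3,:3]=R.from_rotvec(s['tcp_rot']).as_matrix();T[:3,3]=s['tool_pos'];return T
def goal(s,pos,yaw):
    """shift + turn (tool axes) to TCP pos with tool down, jaw axis y at world angle yaw"""
    T=toolT(s); y=np.array([np.cos(yaw),np.sin(yaw),0]); x=np.array([0,0,-1.])
    M=np.c_[x,y,np.cross(x,y)]
    return np.round(np.r_[T[:3,:3].T@(np.array(pos)-T[:3,3]),R.from_matrix(T[:3,:3].T@M).as_rotvec()],4)
E
python3 - <<'E'
from h import *
c=[at('top',*q,.1)[:2] for q in[(214,79),(391,103),(377,217),(196,190)]]
print(np.round(c,4))
bl,br,fr,fl=c
for a in(bl-br,fl-fr): print('len',np.hypot(*a),'yaw',np.arctan2(-a[0],a[1]))
for a in(bl-fl,br-fr): print('len',np.hypot(*a),'yaw',np.arctan2(a[1],a[0]))
h=[at('top',*q,.062)[:2] for q in[(249,241),(309,249)]]; print('handle',np.round(h,4),np.hypot(*(h[0]-h[1])))
a=h[0]-h[1];print(np.arctan2(-a[0],a[1]))
print('panel',[np.round(at('top',*q,.08)[:2],4) for q in[(193,210),(370,237)]])
s=monitor.read_state();M=toolT(s)[:3,:3];print(np.round(M,3))
im=imaging.read_camera('top');cv2.imwrite('pics/c1.png',cv2.resize(im[180:270,180:390],None,fx=3.8,fy=3.8,interpolation=cv2.INTER_CUBIC))
E
```

```text
[[ 0.9834  0.1534]
 [ 0.9182 -0.2794]
 [ 0.6373 -0.2339]
 [ 0.7055  0.1936]]
len 0.43765290043045074 yaw -0.14942913426454893
len 0.4329141759330366 yaw -0.15830575733833674
len 0.2807689378429301 yaw -0.14362910253952507
len 0.2846241620718737 yaw -0.16041689893234357
handle [[ 0.5865  0.0696]
 [ 0.5659 -0.0753]] 0.14635655204539502
-0.1409300240717566
panel [array([0.6607, 0.2033]), array([ 0.5921, -0.2199])]
[[-0.     0.273 -0.962]
 [ 0.002 -0.962 -0.273]
 [-1.    -0.002 -0.   ]]
```

View pics/c1.png

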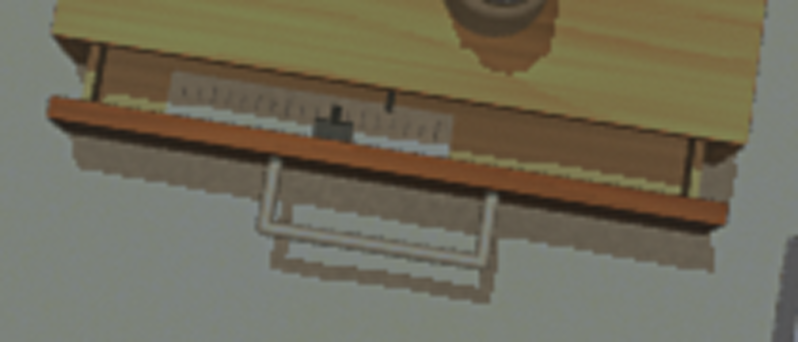

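The crop confirms the handle bar, from crop (265,230) to (482,262). The pointer is at about crop (390,100) and the mark nose at (335,108), so the gap is visible. Next I compute the hover over the handle.

```bash
python3 - <<'E'
from h import *
h=[at('top',180+a/3.8,180+b/3.8,.062)[:2] for a,b in[(265,230),(484,262)]];a=h[0]-h[1]
print(h,np.hypot(*a),np.arctan2(-a[0],a[1]), (h[0]+h[1])/2)
p=at('top',180+390/3.8,180+105/3.8,.033);m=at('top',180+336/3.8,180+107/3.8,.028)
y=np.array([np.sin(.152),np.cos(.152)]);print('gap',(m-p)[:2]@y)
s=monitor.read_state();m=(h[0]+h[1])/2
print(goal(s,[m[0],m[1],.16],-.152))
E
```

```text
[array([0.58763584, 0.06784882]), array([ 0.56610095, -0.07133173])] 0.14083670239198995 -0.15350896192401078 [ 0.57686839 -0.00174145]
gap 0.03524443534213019
[ 7.120e-02 -5.149e-01 -5.544e-01 -1.142e+00 -1.100e-03  1.600e-03]
```

Call:
jog_arm --pt "0.07 -0.515 -0.554 -1.142 -0.001 0.002 35" --pt "0.07 -0.515 -0.554 -1.142 -0.001 0.002 35" --pt "0.07 -0.515 -0.554 -1.142 -0.001 0.002 35" --pt "0.07 -0.515 -0.554 -1.142 -0.001 0.002 35" --pt "0.07 -0.515 -0.554 -1.142 -0.001 0.002 35" --pt "0.07 -0.515 -0.554 -1.142 -0.001 0.002 35" --pt "0.07 -0.515 -0.554 -1.142 -0.001 0.002 35" --pt "0.07 -0.515 -0.554 -1.142 -0.001 0.002 35" --pt "0.07 -0.515 -0.554 -1.142 -0.001 0.002 35" --pt "0.07 -0.515 -0.554 -1.142 -0.001 0.002 35" --pt "0.07 -0.515 -0.554 -1.142 -0.001 0.002 35" --pt "0.07 -0.515 -0.554 -1.142 -0.001 0.002 35" --pt "0.07 -0.515 -0.554 -1.142 -0.001 0.002 35" --pt "0.07 -0.515 -0.554 -1.142 -0.001 0.002 35" --pt "0.07 -0.515 -0.554 -1.142 -0.001 0.002 35" --pt "0.07 -0.515 -0.554 -1.142 -0.001 0.002 35" --pt "0.07 -0.515 -0.554 -1.142 -0.001 0.002 35" --pt "0.07 -0.515 -0.554 -1.142 -0.001 0.002 35" --pt "0.07 -0.515 -0.554 -1.142 -0.001 0.002 35" --pt "0.07 -0.515 -0.554 -1.142 -0.001 0.002 35"

```text
time: 2.15
tool_pos: [0.5759, -0.0034, 0.1614]
tcp_rot: [1.322, 1.132, -1.322]
wrist_force: [0.4, -0.2, -0.4]
width: 0.35
```

```bash
python3 - <<'E'
from h import *
s=monitor.read_state();print(s['time'],s['tool_pos'],s['q'],s['width'])
cv2.imwrite('pics/w1.png',imaging.read_camera('wrist'))
print(goal(s,[.577,-.002,.043],-.153))
# predicted pixel check: where bar centre should be
p=imaging.camera_params('wrist');T=np.linalg.inv(toolT(s)@p['T_tool_cam'])
for w in([.5876,.0678,.062,1],[.5661,-.0713,.062,1],[.5769,-.0017,.062,1]):
    c=(T@w)[:3];th=np.arctan2(np.hypot(c[0],c[1]),c[2]);r=p['fx']*th/np.hypot(c[0],c[1]);print(p['cx']+r*c[0],p['cy']+r*c[1])
E
```

```text
2.15 [ 0.57592497 -0.00335919  0.1614064 ] [-4.88156923e-02  1.31895401e-01  1.89422680e+00 -4.87441149e-04
  1.11498338e+00  1.05533736e-01] 0.3497194296356707
[ 0.1184  0.0008 -0.0016 -0.0011  0.0004 -0.0005]
279.5364772432834 120.47478307114665
279.64815236056035 288.70676578393375
279.65788908300743 211.4522347166409
```

View pics/w1.png

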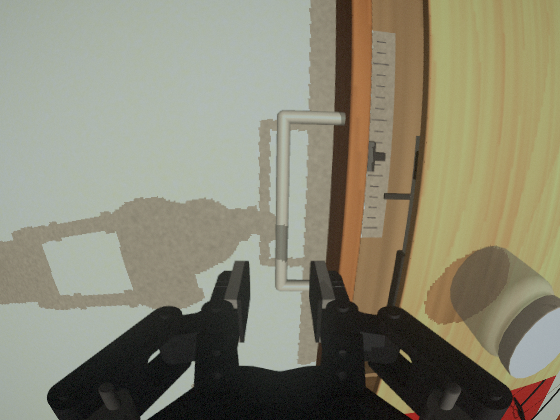

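The wrist view shows the bar at column ~282, rows 115–287, between the fingers, matching the prediction (279.6). I go down and pinch it.

Call:
jog_arm --pt "0.04 0.001 0 0 0 0 35" --pt "0.08 0.001 0 0 0 0 35" --pt "0.118 0.001 0 0 0 0 35" --pt "0.118 0.001 0 0 0 0 35" --pt "0.118 0.001 0 0 0 0 35" --pt "0.118 0.001 0 0 0 0 5" --pt "0.118 0.001 0 0 0 0 5" --pt "0.118 0.001 0 0 0 0 5" --pt "0.118 0.001 0 0 0 0 5" --pt "0.118 0.001 0 0 0 0 5" --pt "0.118 0.001 0 0 0 0 5" --force 40

```text
time: 3.3
tool_pos: [0.5791, -0.0038, 0.0463]
tcp_rot: [1.324, 1.128, -1.318]
wrist_force: [-2.2, -1.8, 8.4]
width: 0.098
```

Call:
jog_arm --pt "0 -0.015 0 0 0 0 5" --pt "0 -0.03 0 0 0 0 5" --pt "0 -0.045 0 0 0 0 5" --pt "0 -0.06 0 0 0 0 5" --pt "0 -0.075 0 0 0 0 5" --pt "0 -0.09 0 0 0 0 5" --pt "0 -0.1 0 0 0 0 5" --pt "0 -0.11 0 0 0 0 5" --pt "0 -0.115 0 0 0 0 5" --pt "0 -0.12 0 0 0 0 5" --pt "0 -0.12 0 0 0 0 5"

```text
time: 4.4
tool_pos: [0.461, 0.0162, 0.0464]
tcp_rot: [1.328, 1.128, -1.316]
wrist_force: [0.9, 6.5, -3.3]
width: 0.095
```

Call:
jog_arm --pt "0 -0.004 0 0 0 0 5" --pt "0 -0.008 0 0 0 0 5" --pt "0 -0.012 0 0 0 0 5" --pt "0 -0.012 0 0 0 0 5"

```text
time: 4.8
tool_pos: [0.4483, 0.0184, 0.0464]
tcp_rot: [1.328, 1.129, -1.317]
wrist_force: [0.4, 2.6, -4.1]
width: 0.1
```

Call:
jog_arm --pt "0 -0.003 0 0 0 0 5" --pt "0 -0.006 0 0 0 0 5" --pt "0 -0.009 0 0 0 0 5" --pt "0 -0.009 0 0 0 0 5"

```text
time: 5.2
tool_pos: [0.4397, 0.0199, 0.0464]
tcp_rot: [1.329, 1.128, -1.315]
wrist_force: [4.4, 1.8, -8.5]
width: 0.096
```

Call:
jog_arm --pt "0 -0.003 0 0 0 0 5" --pt "0 -0.006 0 0 0 0 5" --pt "0 -0.006 0 0 0 0 5"

```text
time: 5.5
tool_pos: [0.4397, 0.0199, 0.0466]
tcp_rot: [1.335, 1.117, -1.305]
wrist_force: [23.1, -1.9, -30.4]
width: 0.102
```

Call:
jog_arm --pt "0 -0.003 0 0 0 0 5" --pt "0 -0.006 0 0 0 0 5" --pt "0 -0.006 0 0 0 0 5"

```text
time: 5.8
tool_pos: [0.4399, 0.0199, 0.0466]
tcp_rot: [1.34, 1.106, -1.294]
wrist_force: [24.9, -2.9, -33.2]
width: 0.095
```

The wrist force jumped to 25 N with no further motion, so the tray is at its stop with the handle at about (0.440, 0.020). I release, rise, then turn the jaws along the cabinet's y.

Call:
jog_arm --pt "0 0.002 0 0 0 0 35" --pt "0 0.002 0 0 0 0 35" --pt "0 0.002 0 0 0 0 35" --pt "-0.02 0.002 0 0 0 0 35" --pt "-0.06 0.002 0 0 0 0 35" --pt "-0.1 0.002 0 0 0 0 35" --pt "-0.14 0.002 0 0 0 0 100" --pt "-0.14 0.002 0 0 0 0 100"

```text
time: 6.6
tool_pos: [0.4406, 0.0197, 0.1936]
tcp_rot: [1.346, 1.098, -1.284]
wrist_force: [0.2, -0.7, 0.2]
width: 0.675
```

```bash
python3 - <<'E'
from h import *
s=monitor.read_state();print(s['time'],s['tool_pos'],s['q'])
im=imaging.read_camera('top');cv2.imwrite('pics/t2.png',cv2.resize(im[180:300,180:390],None,fx=3.8,fy=3.8,interpolation=cv2.INTER_CUBIC))
print(goal(s,[.57,.02,.17],1.418))
E
```

```text
6.6 [0.44057099 0.01972459 0.19357913] [-1.11585312e-02 -1.98564624e-01  2.15230272e+00 -8.24923588e-04
  1.13993560e+00  1.43477247e-01]
[ 0.0297  0.1266 -0.02   -1.572   0.0326 -0.0421]
```

Call:
jog_arm --pt "0.03 0.127 -0.02 -1.572 0.033 -0.042 100" --pt "0.03 0.127 -0.02 -1.572 0.033 -0.042 100" --pt "0.03 0.127 -0.02 -1.572 0.033 -0.042 100" --pt "0.03 0.127 -0.02 -1.572 0.033 -0.042 100" --pt "0.03 0.127 -0.02 -1.572 0.033 -0.042 100" --pt "0.03 0.127 -0.02 -1.572 0.033 -0.042 100" --pt "0.03 0.127 -0.02 -1.572 0.033 -0.042 100" --pt "0.03 0.127 -0.02 -1.572 0.033 -0.042 100" --pt "0.03 0.127 -0.02 -1.572 0.033 -0.042 100" --pt "0.03 0.127 -0.02 -1.572 0.033 -0.042 100" --pt "0.03 0.127 -0.02 -1.572 0.033 -0.042 100" --pt "0.03 0.127 -0.02 -1.572 0.033 -0.042 100" --pt "0.03 0.127 -0.02 -1.572 0.033 -0.042 100"

```text
time: 7.95
tool_pos: [0.5675, 0.02, 0.165]
tcp_rot: [0.121, 1.574, -0.122]
wrist_force: [-0.3, -0.7, 0.5]
width: 0.997
```

```bash
python3 - <<'E'
from h import *
s=monitor.read_state();print(s['time'],s['tool_pos'],s['tcp_rot'],s['q'],s['width'])
cv2.imwrite('pics/w2.png',imaging.read_camera('wrist'))
E
```

```text
7.95 [0.5675431  0.02001767 0.16502045] [ 0.12137324  1.57440509 -0.12152142] [-8.84023455e-03  1.18509296e-01  1.90220617e+00  4.26670983e-04
  1.12788068e+00 -1.42530918e+00] 0.9969586018468827
```

View pics/w2.png

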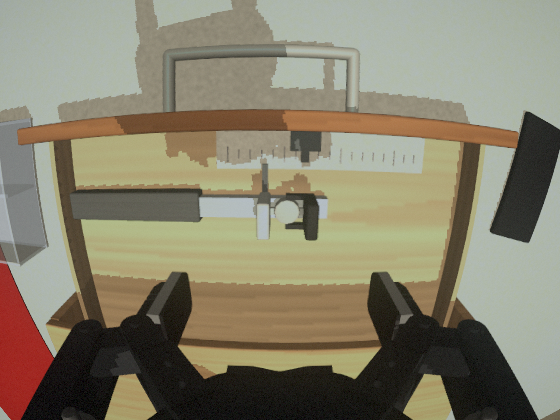

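The wrist view shows the pointer tip at (264,162), the mark nose tip at (305,161), the heel top around (263,220) and the lever's outer face at about column 318. Tube ends at (200,205).

```bash
python3 - <<'E'
from h import *
s=monitor.read_state()
y=np.array([np.sin(.153),np.cos(.153)]);x=np.array([np.cos(.153),-np.sin(.153)])
def c(n,*a):
    w=at('wrist',*a,s)[:2]; print(n,w.round(4),'cab',round(float(w@x),4),round(float(w@y),4))
for z in(.025,.033):
    c('pointer',264,162,z);c('mark',305,161,z)
c('heel toptop',263,206,.074);c('heel topbot',263,238,.074);c('lever outer',318,215,.074);c('bar',240,206,.036)
c('handleL',172,53,.062);c('handleR',353,53,.062)
t=s['tool_pos'][:2];print('tcp cab',t@x,t@y)
im=cv2.imread('pics/w2.png');cv2.imwrite('pics/w2c.png',cv2.resize(im[120:260,190:390],None,fx=4,fy=4,interpolation=cv2.INTER_CUBIC))
E
```

```text
pointer [0.5317 0.0122] cab 0.5236 0.093
mark [0.5363 0.0479] cab 0.5227 0.1291
pointer [0.5305 0.0127] cab 0.5223 0.0934
mark [0.5349 0.0475] cab 0.5215 0.1285
heel toptop [0.5572 0.0094] cab 0.5493 0.0942
heel topbot [0.5829 0.0049] cab 0.5753 0.0937
lever outer [0.5707 0.0496] cab 0.5565 0.136
bar [ 0.5651 -0.0144] cab 0.5607 0.0719
handleL [ 0.4285 -0.0413] cab 0.4298 0.0245
handleR [0.4521 0.0942] cab 0.4324 0.162
tcp cab 0.5580897439974617 0.10628369582052602
```

View pics/w2c.png

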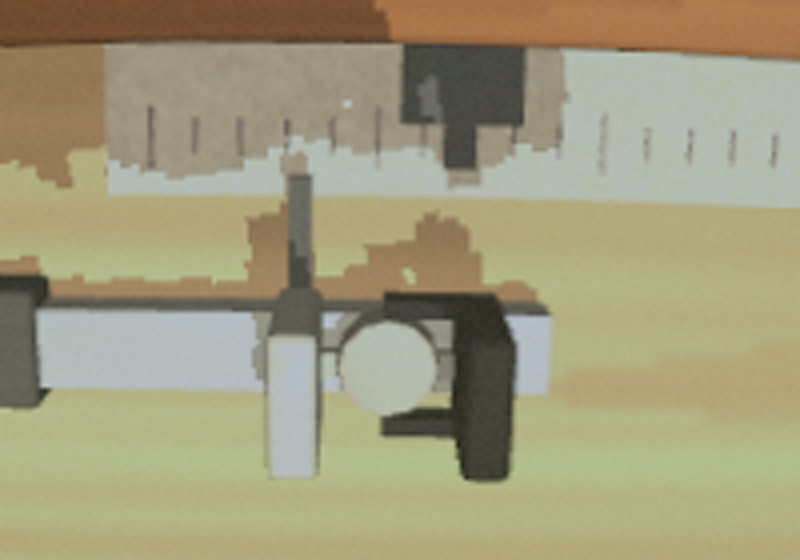

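The crop refines the pointer tip to u=264.8 and the mark tip to 305, a gap of about 34.6 mm. I straddle heel and lever at 80 % opening (68 mm), which leaves about 10 mm each side.

```bash
python3 - <<'E'
from h import *
s=monitor.read_state()
y=np.array([np.sin(.153),np.cos(.153)]);x=np.array([np.cos(.153),-np.sin(.153)])
for a in((.562,.1127,.042),): print(goal(s,[*(x*a[0]+y*a[1]),a[2]],np.pi/2-.153))
E
```

```text
[ 0.1233  0.0065  0.0047 -0.0013 -0.0064  0.0005]
```

Call:
jog_arm --pt "0.0 0.0065 0.0047 -0.001 -0.006 0 80" --pt "0.03 0.0065 0.0047 -0.001 -0.006 0 80" --pt "0.06 0.0065 0.0047 -0.001 -0.006 0 80" --pt "0.08 0.0065 0.0047 -0.001 -0.006 0 80" --pt "0.1 0.0065 0.0047 -0.001 -0.006 0 80" --pt "0.115 0.0065 0.0047 -0.001 -0.006 0 80" --pt "0.123 0.0065 0.0047 -0.001 -0.006 0 80" --pt "0.123 0.0065 0.0047 -0.001 -0.006 0 80" --pt "0.123 0.0065 0.0047 -0.001 -0.006 0 80" --force 30

```text
time: 8.9
tool_pos: [0.5733, 0.0258, 0.0429]
tcp_rot: [0.12, 1.567, -0.121]
wrist_force: [0.5, -0.3, -0.3]
width: 0.8
```

```bash
python3 - <<'E'
from h import *
s=monitor.read_state()
y=np.array([np.sin(.153),np.cos(.153)]);x=np.array([np.cos(.153),-np.sin(.153)])
t=s['tool_pos'];print(s['time'],t,t[:2]@x,t[:2]@y,s['wrist_force'],s['width'])
im=imaging.read_camera('wrist');cv2.imwrite('pics/w3.png',im)
print(goal(s,[*(x*.562+y*.1574),.042],np.pi/2-.153))
E
```

```text
8.9 [0.57328954 0.0258399  0.04285881] 0.5626544579511203 0.11290953726707056 [ 0.4788513  -0.28932153 -0.25105117] 0.8000924416094336
[ 0.0008  0.0445 -0.0007 -0.0004  0.0005  0.0004]
```

View pics/w3.png

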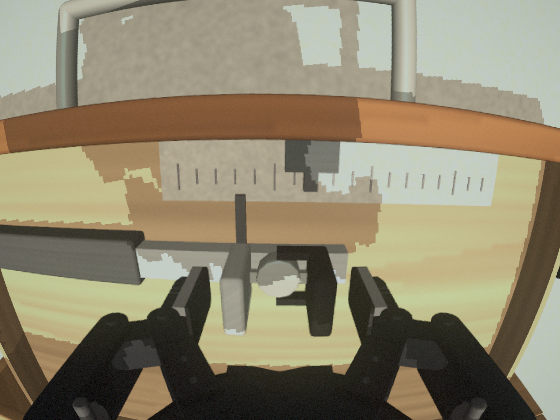

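The fingers straddle the heel and lever cleanly. The pointer tip is at (240,196) and the mark tip at (311,190). I push toward +y, stopping a few mm short.

Call:
jog_arm --pt "0.001 0.005 0 0 0 0 80" --pt "0.001 0.01 0 0 0 0 80" --pt "0.001 0.015 0 0 0 0 80" --pt "0.001 0.02 0 0 0 0 80" --pt "0.001 0.025 0 0 0 0 80" --pt "0.001 0.03 0 0 0 0 80" --pt "0.001 0.035 0 0 0 0 80" --pt "0.001 0.038 0 0 0 0 80" --pt "0.001 0.04 0 0 0 0 80" --pt "0.001 0.041 0 0 0 0 80" --pt "0.001 0.041 0 0 0 0 80"

```text
time: 10.05
tool_pos: [0.5796, 0.0666, 0.0421]
tcp_rot: [0.121, 1.567, -0.121]
wrist_force: [-0.2, -0.4, 0.7]
width: 0.804
```

```bash
python3 - <<'E'
from h import *
s=monitor.read_state()
y=np.array([np.sin(.153),np.cos(.153)]);x=np.array([np.cos(.153),-np.sin(.153)])
t=s['tool_pos'];print(s['time'],t,t[:2]@x,t[:2]@y,s['wrist_force'],s['width'])
im=imaging.read_camera('wrist');cv2.imwrite('pics/w4.png',cv2.resize(im[120:350,160:410],None,fx=2.6,fy=2.6,interpolation=cv2.INTER_CUBIC))
E
```

```text
10.05 [0.57964129 0.06662304 0.04209667] 0.5627164974457101 0.15418428348469676 [-0.16287835 -0.37443023  0.65863351] 0.8043785983434996
```

View pics/w4.png

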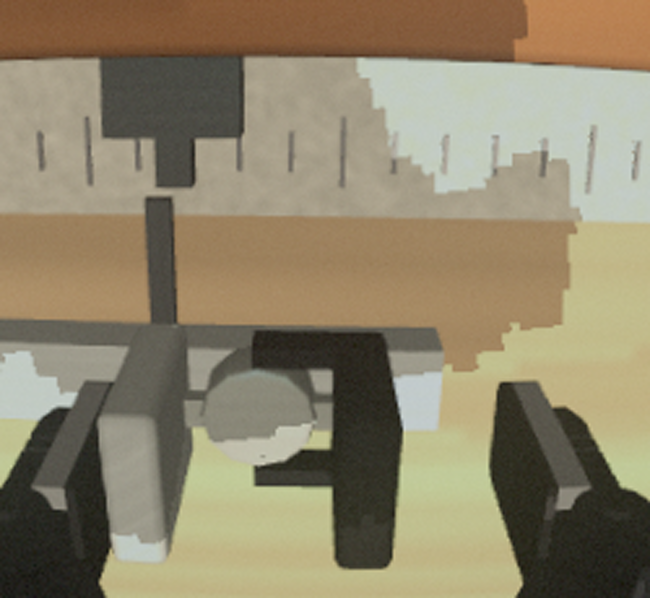

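Heel is in contact with the −y finger. Pointer tip is at crop (160,200) and mark nose tip at crop (174.5,184), so the pointer is about 2–3 mm short.

```bash
python3 - <<'E'
from h import *
s=monitor.read_state()
y=np.array([np.sin(.153),np.cos(.153)]);x=np.array([np.cos(.153),-np.sin(.153)])
for zp in(.025,.03,.035):
  for zm in(.024,.028):
    P=[at('wrist',160+u/2.6,120+v/2.6,z,s)[:2] for u,v,z in((160,200,zp),(174.5,184,zm))]
    print(zp,zm,[ (round(float(p@x),4),round(float(p@y),4)) for p in P])
E
```

```text
0.025 0.024 [(0.5263, 0.1247), (0.5233, 0.1276)]
0.025 0.028 [(0.5263, 0.1247), (0.5223, 0.1282)]
0.03 0.024 [(0.5249, 0.1256), (0.5233, 0.1276)]
0.03 0.028 [(0.5249, 0.1256), (0.5223, 0.1282)]
0.035 0.024 [(0.5235, 0.1265), (0.5233, 0.1276)]
0.035 0.028 [(0.5235, 0.1265), (0.5223, 0.1282)]
```

Call:
jog_arm --pt "0 0.001 0 0 0 0 80" --pt "0 0.002 0 0 0 0 80" --pt "0 0.0025 0 0 0 0 80" --pt "0 0.0025 0 0 0 0 80" --pt "0 0.0025 0 0 0 0 80" --pt "0 0.0025 0 0 0 0 80" --pt "0 0.0025 0 0 0 0 80" --force 30

```text
time: 10.8
tool_pos: [0.5796, 0.0691, 0.0419]
tcp_rot: [0.121, 1.567, -0.121]
wrist_force: [0.1, -1.6, -0.3]
width: 0.797
```

Call:
jog_arm --pt "0 -0.0017 0 0 0 0 76" --pt "0 -0.0034 0 0 0 0 72" --pt "0 -0.0051 0 0 0 0 68" --pt "0 -0.0068 0 0 0 0 64" --pt "0 -0.0085 0 0 0 0 60" --pt "0 -0.0102 0 0 0 0 56" --pt "0 -0.0119 0 0 0 0 52" --pt "0 -0.0136 0 0 0 0 48" --pt "0 -0.0153 0 0 0 0 44" --pt "0 -0.017 0 0 0 0 40" --pt "0 -0.017 0 0 0 0 34" --pt "0 -0.017 0 0 0 0 28" --pt "0 -0.017 0 0 0 0 28" --pt "0 -0.017 0 0 0 0 28" --force 30

```text
time: 12.2
tool_pos: [0.5777, 0.0523, 0.0434]
tcp_rot: [0.122, 1.566, -0.121]
wrist_force: [-3.3, -1.3, 8.7]
width: 0.393
```

```bash
python3 - <<'E'
from h import *
s=monitor.read_state()
y=np.array([np.sin(.153),np.cos(.153)]);x=np.array([np.cos(.153),-np.sin(.153)])
t=s['tool_pos'];print(s['time'],t,t[:2]@x,t[:2]@y,s['wrist_force'],s['width'])
im=imaging.read_camera('wrist');cv2.imwrite('pics/w5.png',cv2.resize(im[120:350,160:410],None,fx=2.6,fy=2.6,interpolation=cv2.INTER_CUBIC))
E
```

```text
12.2 [0.57774985 0.0522631  0.04343949] 0.5630356641281373 0.1397038360178406 [-3.25854434 -1.34844654  8.68111391] 0.3929272236942901
```

View pics/w5.png

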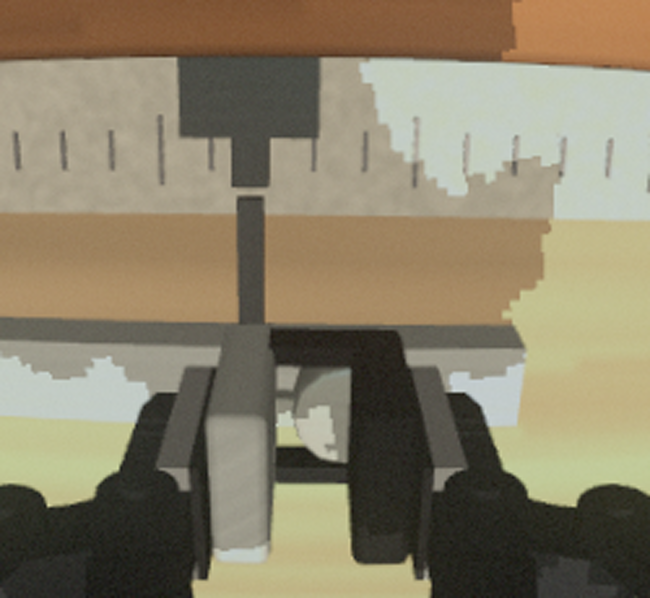

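The lever is closed: the width reads 33.4 mm against 34 mm nominal. Pointer tip (250.5,198) and mark nose (251,187) are in line. I hold briefly to confirm it is stable.

Call:
jog_arm --pt "0 0 0 0 0 0 28" --pt "0 0 0 0 0 0 28" --pt "0 0 0 0 0 0 28" --pt "0 0 0 0 0 0 28" --pt "0 0 0 0 0 0 28" --pt "0 0 0 0 0 0 28" --force 30

```text
time: 12.85
tool_pos: [0.5777, 0.0523, 0.0435]
tcp_rot: [0.122, 1.566, -0.121]
wrist_force: [-2.1, 0.3, 3.5]
width: 0.391
```

```bash
python3 - <<'E'
from h import *
s=monitor.read_state()
y=np.array([np.sin(.153),np.cos(.153)]);x=np.array([np.cos(.153),-np.sin(.153)])
t=s['tool_pos'];print(s['time'],t,t[:2]@x,t[:2]@y,s['wrist_force'],s['width'])
im=imaging.read_camera('wrist');old=cv2.imread('pics/w5.png')
new=cv2.resize(im[120:350,160:410],None,fx=2.6,fy=2.6,interpolation=cv2.INTER_CUBIC);cv2.imwrite('pics/w6.png',new)
g=lambda a:np.float32(cv2.cvtColor(a[40:330,100:400],cv2.COLOR_BGR2GRAY))
print('image shift px/2.6',cv2.phaseCorrelate(g(old),g(new)))
for zp,zm in((.03,.028),(.035,.028)):
    P=[at('wrist',160+u/2.6,120+v/2.6,z,s)[:2] for u,v,z in((250.5,198,zp),(251,187,zm))]
    print([(round(float(p@x),4),round(float(p@y),4)) for p in P])
a=cv2.imread('pics/top0.png');b=imaging.read_camera('top')
for n,(r,c) in dict(jar=((145,190),(298,330)),phone=((205,280),(125,182)),tub=((236,322),(374,442))).items():
    f=lambda i:np.float32(cv2.cvtColor(i[r[0]:r[1],c[0]:c[1]],cv2.COLOR_BGR2GRAY)); print(n,cv2.phaseCorrelate(f(a),f(b)))
E
```

```text
12.85 [0.57774049 0.0522578  0.04348145] 0.5630272263259817 0.13969717058754605 [-2.09059702  0.30209648  3.50135257] 0.39080181169064443
image shift px/2.6 ((-0.023087766026435474, -0.04846364751966803), 0.757504628499349)
[(0.5256, 0.1285), (0.5239, 0.1285)]
[(0.5242, 0.1289), (0.5239, 0.1285)]
jar ((0.018933413492803197, 0.5135934741024926), 0.992280051484704)
phone ((0.06496696920979872, 0.46177895242757927), 0.9847747797436185)
tub ((-0.0065146407099589965, -0.011914630429920692), 1.0059077516014194)
```

```bash
python3 -c "
from workcell import finish_job
print(finish_job())"
```

```text
the job is handed in; nothing more can be done
None
```

I pulled the tray out to its stop, pushed the heel until the pointer reached the mark with the lever open, then squeezed the lever shut there. The job was handed in at about 13 s with the leg still gripped at 30 N; it reports no verdict.

- **Tray:** at the stop, the pull force rose to 25 N with no further motion. In the last wrist picture, the mark is still where it was after the pull.
- **Pointer:** it is within about 0.5 mm of the mark in y by my wrist-camera estimate. Before squeezing, I estimated it about 2–2.5 mm short, pushed 2.5 mm more and held 0.4 s with the lever open. I took no picture of that position until the lever was closed.
- **Lever:** the fingers stand 33.2 mm apart, against the nominal 34 mm closed. Finger readings run a little low (the 10 mm handle bar read about 8.3 mm), so I take the lever as fully closed. The view was steady over the last 0.6 s.
- **Grip on the heel:** I did not measure the contact force directly; it is inferred from the 30 N grip setting and the finger width.
- **Jar, phone and tub:** the top view shows at most a 0.5 pixel shift (about 1 mm) for the jar and phone and none for the tub. The arm did not go near any of them.

No check failed or disagreed.

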